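# Walk the seeder drive home and fit its seed plate

## Task

Walk the heavy grey seeder drive unit away from you into its bay with short alternating pushes on its two rear corners, until its front stands against the bay's back stop; keep it within 20 degrees of the bay's direction all the way, and do not push on the glass gauge between the corners or take hold of the shaft or pin. Then take the seed plate off its sloping rack by its square hub and lower it, without dropping it, over the shaft and the pin together so that it lies flat on the unit, and let go. Leave the other things on the bench where they are.

Things in the scene. Friction and masses are not known exactly. Their poses are not given: they have to be found in the camera images.
- unit: Seeder drive unit: loose heavy grey metal case, 120 (x) x 170 (y) x 75 mm high, about 1.8 kg (7 to 16 N to slide it). Origin at its underside's centre; +x is its front, which goes to the back stop, -x its rear, towards the robot. On its flat top stand a steel shaft (12 mm thick, 40 high) in the middle and a steel pin (8 mm thick, 20 high) 42 mm to +y, both with tapered tips.
- corner_left (a point): Middle of the black rubber pad (34 mm wide, 45 mm high) on the rear face at the unit's +y corner, 36 mm above the bench: a place to push. It lies at (-63, +66, 36) mm in the unit's frame; axes as the unit's.
- corner_right (a point): The same on the unit's -y corner, at (-63, -66, 36) mm in the unit's frame.
- gauge: Round glass gauge (42 mm diameter, on a black plate 56 mm wide and 50 mm high) in the middle of the unit's rear face; it projects 20 mm to the rear. Origin on its axis at (-66, 0, 38) mm in the unit's frame. Must not be pushed.
- spindle: The steel shaft and the steel pin on top of the unit, fixed to it. Origin at the foot of the shaft, 75 mm above the unit's underside; axes as the unit's. Not to be gripped or pushed with the fingers.
- shaft_foot (a point): Centre of the shaft's foot, on the unit's top, 75 mm above its underside; z along the shaft.
- pin_foot (a point): Centre of the pin's foot, on the unit's top, 42 mm to the +y side of the shaft.
- bay: Bay fixed to the bench: two slippery aluminium guide rails along x, 24 mm high, 180 mm apart inside, from x = -20 to +75 mm, their near ends flared outwards 22 degrees for 50 mm more; across the far end a back stop 30 mm high with rubber bumpers, faces at x = +60 mm. Origin on the bench; +x points to the stop. At home the unit's origin and axes match the bay's.
- rack: Dark steel rack fixed to the bench: a board 106 x 130 mm sloping at 35 degrees, rising towards its +x (away from the robot), with a low lip at its lower edge. Origin on the bench under the board's centre; the board's surface is 58 mm above the origin there.
- plate_hub (a point): Loose seed plate, aluminium, 92 (x) x 122 (y) x 8 mm, 0.16 kg, with a square grey hub (34 x 34 mm along x and y, 36 high) in its middle and a 15.5 mm hole through both, for the shaft. This point, where to grip, is on the hub's axis 30 mm above the plate's underside; z is the plate's upward normal, leaning 35 degrees to the robot on the rack. Seated: 30 mm above the unit's top, axes as the unit's.
- plate_eye (a point): Centre, at the plate's underside, of the plate's second hole (11.5 mm, through the plate), for the pin: 42 mm to the plate's +y side of the hub's axis.
- pot: Bystander: small terracotta pot near the robot's edge of the bench, 60 mm wide, 54 mm high, standing. Origin at the centre of its underside.
- tape_roll: Bystander: roll of grey tape, 100 mm wide, 48 mm high, lying flat. Origin at the centre of its underside.
- secateurs: Bystander: red-handled secateurs lying flat, 203 mm long, 17 mm high. Origin at the centre of its underside.
- thermometer: Bystander: soil thermometer lying beyond the rack, a dial of 45 mm with a thin probe, 148 mm long. Origin at the centre of its underside.
Mind the look-alikes: they are no part of the job. Leave any turquoise look-alike of the part that bears plate_hub alone.

How it is judged:
By the outcome, as a careful person would: the job done as asked, in the order asked, and still so for the second after the job is handed in, with the robot touching nothing.
It also fails if it takes over 72 s, if anything falls off the work surface, if the arm or the gripper's body presses on something with over 40 N, if the wrist force passes 120 N, or if a joint passes its speed limit or range.

## Robot

A 7-joint arm with a two-finger parallel gripper is mounted at the origin on a cart in front of the work surface, level with it; the furniture and walls round the work are solid. World frame = base frame: x ahead of the robot, y to its left, z up, the work surface at z = 0. Lengths are in m, angles in rad, forces in N, time in s.
With the tool pointing down it reaches from about 0.4 to 0.875 m from the base axis. Payload 19.3 kg.
Tool frame: the origin (TCP) lies at the very end of the fingers, on their centre line; the grasp point (between the pads) lies 19 mm behind it; z points along the fingers, y is the line along which they close (so a half turn about z gives the same grasp; the last joint's range is limited). The gripper opens to 85 mm and grips with 20 to 120 N. Pads are 22 mm wide; open, the fingers measure 114 mm over their backs; the gripper's body (76 mm by 85 mm) begins 54 mm behind the grasp point. The pads swing forward as they close: fully open they stand 13 mm farther back than shut.
Start: joints at [1.158, 0.521, -0.036, 1.599, 0.021, 1.021, -0.113], TCP at [0.21, -0.589, 0.231] pointing down, gripper open.
Joint ranges: [-2.91, 2.91], [-0.3, 2.13], [-1.5, 1.42], [0.17, 2.43], [-1.26, 4.41], [0.16, 1.93], [-2.52, 2.52]. Speed limits (rad/s): [1.89, 1.89, 2.39, 2.39, 3.01, 3.01, 3.01].

## Interface

Orientations are given as [roll, pitch, yaw] about the fixed x, y, z axes, in that order (R = Rz(yaw) Ry(pitch) Rx(roll)).
In Python, from workcell import bot gives the robot as it stands.
- The arm moves only by the tool servo_tool, never from a script. Its argument "plan" is a list of rows, each a list of 7 numbers: the finger opening in cm, from 0 to 8.54, then the shift along the tool's x, y, z in cm, then the turn, a rotation vector about the tool's x, y, z in degrees. In form: [[fingers, x, y, z, wx, wy, wz], ...]. A call has 1 to 10 rows; each row is the pose to reach, as a shift and turn from the pose commanded when the call began, along the tool's axes at that moment; what a row does not reach only later rows make up. A row lasts 1/10 s, in which the tool goes at most 50 mm and 8.59 degrees, less where a joint would pass 70% of its speed; a pose out of reach is approached as far as the arm can. A call with a gripper value outside its range is refused whole. The fingers move at their own pace and stop on an object; "force" is the grip in N (left out, the last holds). Time passes only in rows, so rows that repeat a pose let the fingers close. It gives the time, the measured TCP pose, the force, the opening and the grip force at its end, in the units of the state.
- bot.observe(): the state, without advancing time (a new reading comes with each control period).
- bot.grab_frame(name): name is "scene" or "top"; returns a dict with "frame" (384x512x3 uint8, blue, green, red), "mtx" (3x3 intrinsics, pixels), "k1" (the pictures are not rectified: a ray, as slopes to the right and down, at radius r is drawn at 1 + k1 r^2 times it, then the intrinsics apply), "R" (3x3) and "t" (3): a world point X has camera coordinates R X + t. Camera axes: x right, y down, z forward; pixel columns grow to the right and rows downward; lengths in m; the calibration is good to about 2 mm. A picture is of the moment at which its call begins. There is no depth.
- bot.job_done(): hands the job in; it is judged then, once.
The state is a dict: "clock": time; "qpos": joint angles; "qd": joint speeds; "joint_efforts": joint torques, N m; "position": TCP position; "tool_rot": TCP orientation; "force": force on the tool from outside, world axes, zero at the start; "moment": the same for the moment, N m; "grip_width": finger opening in m; "finger_force": force on a finger pad.
Only numpy, scipy, OpenCV 4.12 (cv2) and the standard library are available. Lean on these libraries where they do the work, as an engineer would, in place of code of your own. Each camera call takes 0.05 s, during which the arm holds its last target. There are 200 camera calls.

## Working session

There is one attempt and no reset: what is moved stays moved. The work goes in short steps, Python scripts to look and compute and a tool call to move; the robot and the scene stay as the last step left them, time stands still between calls to the robot, and variables do not carry over. Pictures are saved under pics/ and viewed, at most 11 in all, crops included, and the job is handed in when it is done.

Besides the shell and the picture viewer there is one more tool, called after ">>>" in YAML: its name, and indented under it one key for each argument. servo_tool: Moves the arm, as the interface text tells. Its arguments: {"type":"object","properties":{"plan":{"type":"array","items":{"type":"array","items":{"type":"number"}}},"force":{"type":"number"}},"required":["plan"]}

```bash
ls; mkdir -p pics; python3 - <<'E'
from workcell import bot
import cv2, numpy as np
s=bot.observe(); print({k:np.round(v,3) for k,v in s.items()})
for n in("scene","top"):
    f=bot.grab_frame(n); np.savez("%s.npz"%n,**f); cv2.imwrite("pics/%s0.png"%n,f["frame"]); print(n,f["mtx"],f["k1"],f["R"],f["t"], -f["R"].T@f["t"])
a=cv2.imread("pics/scene0.png");b=cv2.imread("pics/top0.png")
E
```

```text
pics
{'clock': np.float64(0.0), 'qpos': array([ 1.158,  0.522, -0.036,  1.6  ,  0.021,  1.021, -0.113]), 'qd': array([ 0.001, -0.001, -0.002, -0.001, -0.   , -0.001,  0.   ]), 'joint_efforts': array([ 0.0000e+00, -9.2710e+01,  1.9800e+00, -3.6994e+01,  1.8000e-02,
        8.0000e-03, -0.0000e+00]), 'position': array([ 0.21 , -0.588,  0.231]), 'tool_rot': array([-3.14 ,  0.   ,  0.343]), 'force': array([-0.1  , -0.089, -0.094]), 'moment': array([ 0.021, -0.041, -0.005]), 'finger_force': np.float64(0.0), 'grip_width': np.float64(0.086)}
scene [[369.09407195   0.         254.64921247]
 [  0.         369.09407195 185.64142867]
 [  0.           0.           1.        ]] -0.04871976976911475 [[ 0.87617    -0.48187591  0.01103325]
 [-0.18487797 -0.35711759 -0.91558023]
 [ 0.44513622  0.80016413 -0.40198396]] [-0.55300603  0.13266242  0.80785355] [ 0.14944877 -0.86551963  0.45230871]
top [[350.95359331   0.         251.97460348]
 [  0.         350.95359331 194.31697808]
 [  0.           0.           1.        ]] -0.10725117391526853 [[ 0.00484549 -0.99943424  0.03328252]
 [-0.99241047 -0.00889575 -0.12264711]
 [ 0.1228738  -0.03243564 -0.99189211]] [-0.16530008  0.55150684  0.85086377] [ 0.44357326 -0.13270218  0.91710739]
```

View pics/scene0.png

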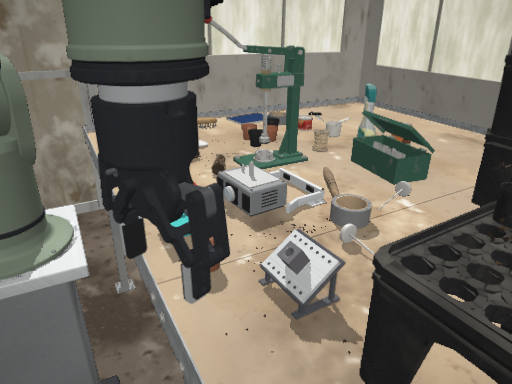

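View pics/top0.png

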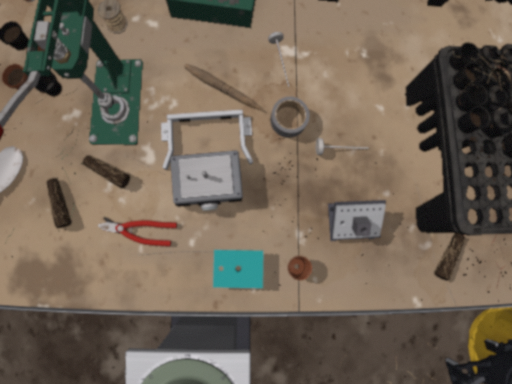

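The scene view shows the unit at about (253,190), the bay behind it, and the plate on its rack at about (302,262). In the top view the unit is at (207,178), the bay at (208,135), the rack with the plate at (358,220), and the pot at (300,268). There are two plate candidates: the aluminium one on the rack at (358,220) and the turquoise one lying on the bench at (238,269). The one on the rack fits the description; I'll confirm it in an enlarged crop.

```bash
cat > h.py <<'E'
import numpy as np, cv2
from scipy.spatial.transform import Rotation as Ro
def dist(f): return np.array([f["k1"],0,0,0,0.])
def proj(f,X):
    return cv2.projectPoints(np.atleast_2d(np.float64(X)),cv2.Rodrigues(f["R"])[0],f["t"],f["mtx"],dist(f))[0][:,0]
def ray(f,uv):
    n=cv2.undistortPoints(np.float64(uv).reshape(-1,1,2),f["mtx"],dist(f))[:,0]
    d=np.c_[n,np.ones(len(n))]@f["R"]; return -f["R"].T@f["t"],d
def onz(f,uv,z):
    c,d=ray(f,uv); return c+d*((z-c[2])/d[:,2:])
def grab(n,save=None):
    from workcell import bot
    f=bot.grab_frame(n)
    if save: cv2.imwrite("pics/%s.png"%save,f["frame"])
    return f
def state():
    from workcell import bot
    s=bot.observe(); return s["position"],Ro.from_euler("xyz",s["tool_rot"]),s
def rel(p,R):   # target pose -> shift cm, rotvec deg in present tool axes
    p0,R0,s=state()
    return np.round(R0.inv().apply(np.array(p)-p0)*100,2),np.round(np.degrees((R0.inv()*R).as_rotvec()),2)
E
python3 - <<'E'
from h import *
f=dict(np.load("top.npz"));g=dict(np.load("scene.npz"))
I=f["frame"][95:290,150:400]; cv2.imwrite("pics/c1.png",cv2.resize(I,None,fx=3.1,fy=3.1,interpolation=cv2.INTER_CUBIC))
J=g["frame"][140:320,160:400]; cv2.imwrite("pics/c2.png",cv2.resize(J,None,fx=3.3,fy=3.3,interpolation=cv2.INTER_CUBIC))
print(onz(f,[[207,178]],.075),onz(f,[[358,220]],.06),proj(f,[[0.21,-.588,.231],[0,0,0]]))
E
```

```text
[[ 0.58682305 -0.0508146   0.075     ]] [[ 0.48764919 -0.42531887  0.06      ]] [[463.13558721 351.06878883]
 [187.1418716  410.62476688]]
```

View pics/c1.png

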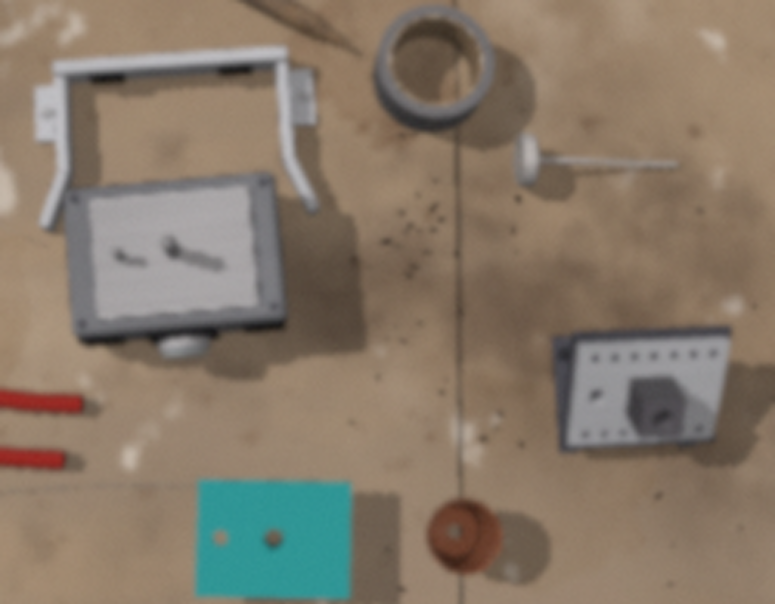

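View pics/c2.png

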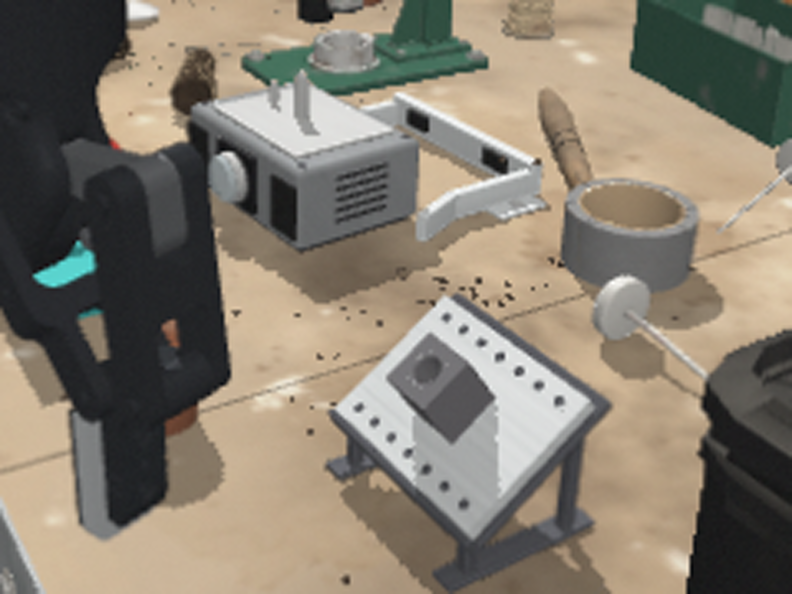

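The crops confirm the aluminium plate with the grey square hub on the dark rack (crop c1 (655,405), plate corners about (575,335)–(730,330)–(715,440)–(567,447)). The turquoise plate at c1 (275,540) is the look-alike and stays put. Unit top corners in c1 are (65,188), (270,175), (284,322), (80,335). The stop face is at about y≈70–77, with the rails' inner edges at x≈68 and x≈282.

```bash
python3 - <<'E'
from h import *
f=dict(np.load("top.npz"));g=dict(np.load("scene.npz"))
c=lambda p:np.array(p)/3.1+[150,95]-0.35
P=onz(f,c([[65,188],[270,175],[284,322],[80,335]]),.075); print("unit",P.round(4),P.mean(0).round(4))
n=lambda a,b:np.round(np.linalg.norm(a-b),4)
print("sizes",n(P[0],P[1]),n(P[1],P[2]),n(P[2],P[3]),n(P[3],P[0]))
yv=P[0]-P[1]+P[3]-P[2]; print("yaw",np.degrees(np.arctan2(-yv[0],yv[1])))
B=onz(f,c([[68,75],[68,165],[279,65],[285,150]]),.024); print("rails",B.round(4),n(B[0],B[2]))
S=onz(f,c([[53,66],[287,52],[53,76],[287,66]]),.03);print("stop",S.round(4)); yv=S[0]-S[1]; print("bay yaw",np.degrees(np.arctan2(-yv[0],yv[1])))
print("angle rails",[np.degrees(np.arctan2(*(a-b)[[1,0]])) for a,b in((B[0],B[1]),(B[2],B[3]))])
# plate: hub top in both views, triangulate
cs=lambda p:np.array(p)/3.3+[160,140]-0.35
def tri(u,v):
    A,d=ray(f,[u]);C,e=ray(g,[v]);d=d[0];e=e[0]
    k=np.linalg.lstsq(np.c_[d,-e],C-A,rcond=None)[0]; p,q=A+k[0]*d,C+k[1]*e
    return (p+q)/2,np.linalg.norm(p-q)
print("hubtop hole",tri(c([662,416]),cs([429,368])))
top=c([[575,335],[730,330],[715,440],[567,447]]);sc=cs([[452,298],[608,405],[473,543],[335,408]])
Q=[]
for u,v in zip(top,sc):
    p,e=tri(u,v);Q.append(p);print(p.round(4),round(e,4))
E
```

```text
unit [[ 0.6425  0.0398  0.075 ]
 [ 0.6546 -0.1223  0.075 ]
 [ 0.5374 -0.1344  0.075 ]
 [ 0.5259  0.0239  0.075 ]] [ 0.5901 -0.0483  0.075 ]
sizes 0.1625 0.1178 0.1588 0.1177
yaw 4.219575472551174
rails [[ 0.7534  0.0517  0.024 ]
 [ 0.6744  0.0485  0.024 ]
 [ 0.7641 -0.1282  0.024 ]
 [ 0.6892 -0.1341  0.024 ]] 0.1803
stop [[ 0.7592  0.0637  0.03  ]
 [ 0.7737 -0.1349  0.03  ]
 [ 0.7504  0.0632  0.03  ]
 [ 0.7612 -0.135   0.03  ]]
bay yaw 4.157502080352796
angle rails [np.float64(2.3816647266076383), np.float64(4.464828094349221)]
hubtop hole (array([ 0.46473308, -0.42604893,  0.09364897]), np.float64(0.00013771753518823827))
[ 0.5269 -0.3605  0.0848] 0.0026
[ 0.5334 -0.4874  0.0854] 0.0015
[ 0.4478 -0.4928  0.0351] 0.0033
[ 0.4421 -0.3661  0.0379] 0.0023
```

```bash
python3 - <<'E'
from h import *
R=Ro.from_euler("xyz",[np.pi,0,np.radians(4)])
print(rel([.478,-.122,.20],R))
E
```

```text
(array([ 40.92, -34.92,   3.11]), array([-5.000e-02,  1.000e-02,  1.564e+01]))
```

>>> servo_tool:
  plan:
    - [0,4,-3.5,0.3,0,0,1.5]
    - [0,8,-7,0.6,0,0,3]
    - [0,12,-10.5,0.9,0,0,4.5]
    - [0,16.5,-14,1.2,0,0,6.2]
    - [0,20.5,-17.5,1.5,0,0,8]
    - [0,24.5,-21,1.8,0,0,9.5]
    - [0,28.5,-24.5,2.2,0,0,11]
    - [0,33,-28,2.5,0,0,12.5]
    - [0,37,-31.5,2.8,0,0,14]
    - [0,40.9,-34.9,3.1,0,0,15.6]

```text
clock: 1.1
position: [0.4595, -0.1542, 0.2024]
tool_rot: [3.142, 0.0, 0.069]
force: [1.7, -1.4, -0.6]
grip_width: -0.0
finger_force: 0.0
```

>>> servo_tool:
  plan:
    - [0,0,0,0,0,0,0]
    - [0,0,0,4,0,0,0]
    - [0,0,0,8,0,0,0]
    - [0,0,0,12,0,0,0]
    - [0,0,0,15,0,0,0]
    - [0,0,0,17,0,0,0]
    - [0,0,0,17.8,0,0,0]
    - [0,0,0,17.8,0,0,0]

```text
clock: 1.9
position: [0.4584, -0.1558, 0.0239]
tool_rot: [-3.141, 0.002, 0.071]
force: [0.8, -0.3, 0.8]
grip_width: -0.0002
finger_force: 0.0
```

```bash
python3 - <<'E'
from h import *
f=grab("top");g=grab("scene")
I=cv2.resize(f["frame"][100:250,130:290],None,fx=2.5,fy=2.5,interpolation=cv2.INTER_CUBIC)
J=cv2.resize(g["frame"][120:270,150:330],None,fx=2.2,fy=2.5,interpolation=cv2.INTER_CUBIC)
cv2.imwrite("pics/c3.png",np.hstack([I,J])); p,R,s=state(); print(p,s["force"])
E
```

```text
[ 0.45931575 -0.15615392  0.02529529] [-0.06460377  0.00055913 -0.198088  ]
```

View pics/c3.png

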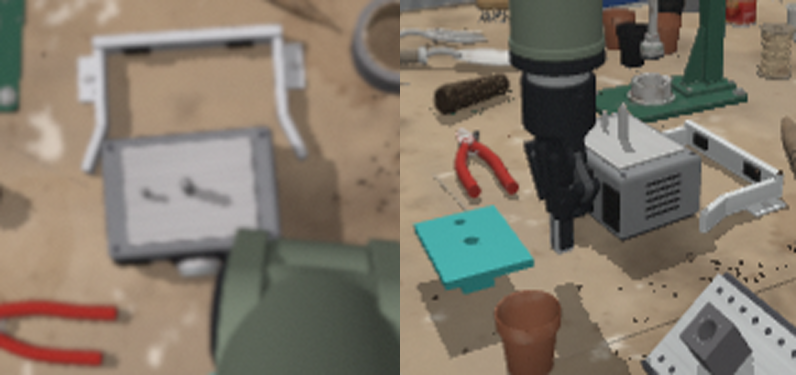

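Left half (top view, 2.5x): the unit is square to the flared bay mouth, and the gripper sits behind its right corner. Right half (scene): the finger is low, just behind and to the right of the right-hand pad, clear of the gauge.

>>> servo_tool:
  plan:
    - [0,2,-3.3,0,0,0,0]
    - [0,4.5,-3.3,0,0,0,0]
    - [0,5.3,-3.3,0,0,0,0]
    - [0,5.8,-3.3,0,0,0,0]
    - [0,6.3,-3.3,0,0,0,0]
    - [0,6.7,-3.3,0,0,0,0]
    - [0,7.0,-3.3,0,0,0,0]
    - [0,7.2,-3.3,0,0,0,0]

```text
clock: 2.8
position: [0.5262, -0.119, 0.0243]
tool_rot: [3.141, 0.004, 0.069]
force: [-12.4, -4.1, 8.2]
grip_width: 0.0001
finger_force: 5.9
```

```bash
python3 - <<'E'
from h import *
p,R,s=state(); print(p,s["force"],s["moment"])
E
```

```text
[ 0.52623567 -0.118957    0.0243099 ] [-12.40699024  -4.12050189   8.23132238] [-0.84655447  2.44095629  0.08301142]
```

>>> servo_tool:
  plan:
    - [0,-2.5,0,0,0,0,0]
    - [0,-4,-1,0,0,0,0]
    - [0,-4,-5.5,0,0,0,0]
    - [0,-4,-10,0,0,0,0]
    - [0,-4,-13.2,0,0,0,0]
    - [0,-1.5,-13.2,0,0,0,0]
    - [0,-0.6,-13.2,0,0,0,0]
    - [0,0,-13.2,0,0,0,0]
    - [0,0.5,-13.2,0,0,0,0]
    - [0,0.9,-13.2,0,0,0,0]

```text
clock: 3.8
position: [0.526, 0.0138, 0.024]
tool_rot: [-3.141, 0.004, 0.07]
force: [-10.7, 4.6, 3.1]
grip_width: -0.0003
finger_force: 3.9
```

```bash
cat >> h.py <<'E'
def topface(f):
    # bright top panel of the unit (inner light rectangle), pixel quad
    hsv=cv2.cvtColor(f["frame"],cv2.COLOR_BGR2HSV); m=((hsv[...,1]<22)&(hsv[...,2]>150)).astype(np.uint8)
    roi=np.zeros_like(m); roi[95:225,150:265]=1; m=cv2.morphologyEx(m*roi,cv2.MORPH_OPEN,np.ones((3,3)))
    n,l,st,ce=cv2.connectedComponentsWithStats(m); i=1+np.argmax(st[1:,4])
    c=max(cv2.findContours((l==i).astype(np.uint8),0,1)[0],key=cv2.contourArea)[:,0]
    P=onz(f,c,.075); r=cv2.minAreaRect(np.float32(P[:,:2]*1000))
    b=cv2.boxPoints(r); return r,st[i,4]
E
python3 - <<'E'
from h import *
p,R,s=state(); print(p,s["force"],s["moment"])
print(topface(dict(np.load("top.npz")))); print(topface(grab("top","t1")))
E
```

```text
[0.52604294 0.01376264 0.02400355] [-10.72301744   4.61512148   3.09176602] [ 0.86174233  1.99304577 -0.04135446]
(((592.1251220703125, -46.410064697265625), (94.75218963623047, 123.13992309570312), 5.672124862670898), np.int32(1768))
(((602.0999145507812, -51.168678283691406), (99.07392883300781, 125.12633514404297), 0.7040915489196777), np.int32(1692))
```

>>> servo_tool:
  plan:
    - [0,-2.5,0,0,0,0,0]
    - [0,-4,1,0,0,0,0]
    - [0,-4,5.5,0,0,0,0]
    - [0,-4,10,0,0,0,0]
    - [0,-3.5,13.2,0,0,0,0]
    - [0,-1.4,13.2,0,0,0,0]
    - [0,-0.6,13.2,0,0,0,0]
    - [0,0,13.2,0,0,0,0]
    - [0,0.5,13.2,0,0,0,0]
    - [0,1.0,13.2,0,0,0,0]

```text
clock: 4.85
position: [0.5449, -0.1174, 0.024]
tool_rot: [3.141, 0.005, 0.07]
force: [-9.8, -5.8, 2.7]
grip_width: 0.0001
finger_force: 3.8
```

>>> servo_tool:
  plan:
    - [0,-2.5,0,0,0,0,0]
    - [0,-4,-1,0,0,0,0]
    - [0,-4,-5.5,0,0,0,0]
    - [0,-4,-10,0,0,0,0]
    - [0,-3.5,-13.2,0,0,0,0]
    - [0,-1.4,-13.2,0,0,0,0]
    - [0,-0.6,-13.2,0,0,0,0]
    - [0,0,-13.2,0,0,0,0]
    - [0,0.5,-13.2,0,0,0,0]
    - [0,1.0,-13.2,0,0,0,0]

```text
clock: 5.85
position: [0.5454, 0.0156, 0.0239]
tool_rot: [-3.141, 0.005, 0.07]
force: [-17.4, 9.0, 5.9]
grip_width: -0.0002
finger_force: 6.9
```

```bash
python3 - <<'E'
from h import *
p,R,s=state(); print(p,s["force"],s["moment"])
print(topface(grab("top","t2")))
E
```

```text
[0.54542416 0.01564134 0.02385162] [-17.39185454   9.03569123   5.9235261 ] [ 1.75861892  3.479391   -0.02898753]
(((621.994140625, -51.96116638183594), (99.75347137451172, 118.16800689697266), 0.7482179999351501), np.int32(1650))
```

>>> servo_tool:
  plan:
    - [0,-2.5,0,0,0,0,0]
    - [0,-4,1,0,0,0,0]
    - [0,-4,5.5,0,0,0,0]
    - [0,-4,10,0,0,0,0]
    - [0,-3.5,13.2,0,0,0,0]
    - [0,-1.4,13.2,0,0,0,0]
    - [0,-0.6,13.2,0,0,0,0]
    - [0,0,13.2,0,0,0,0]
    - [0,0.5,13.2,0,0,0,0]
    - [0,1.0,13.2,0,0,0,0]

```text
clock: 6.9
position: [0.5647, -0.1159, 0.0238]
tool_rot: [3.141, 0.005, 0.07]
force: [-9.5, -5.8, 1.6]
grip_width: -0.0001
finger_force: 2.9
```

```bash
python3 - <<'E'
from h import *
p,R,s=state(); print(p,s["force"])
f=grab("top"); print(topface(f));g=grab("scene")
I=cv2.resize(f["frame"][90:240,130:290],None,fx=2.5,fy=2.5,interpolation=cv2.INTER_CUBIC)
J=cv2.resize(g["frame"][120:270,150:330],None,fx=2.2,fy=2.5,interpolation=cv2.INTER_CUBIC)
cv2.imwrite("pics/c4.png",np.hstack([I,J]))
E
```

```text
[ 0.56467391 -0.11594431  0.02383754] [-9.47267595 -5.7658371   1.60385043]
(((727.0010986328125, -42.38023376464844), (70.4074478149414, 223.28549194335938), 10.119843482971191), np.int32(650))
```

View pics/c4.png

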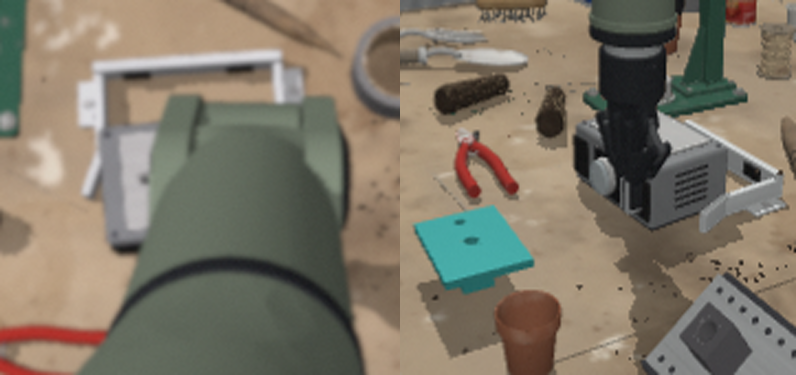

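Top half: the arm hides the unit's right side; its left front corner is at the mouth of the left flare, (105,125). Scene: the finger pushes on the right pad, clear of the gauge, and the unit is entering the bay.

>>> servo_tool:
  plan:
    - [0,-2.5,0,0,0,0,0]
    - [0,-4,-1,0,0,0,0]
    - [0,-4,-5.5,0,0,0,0]
    - [0,-4,-10,0,0,0,0]
    - [0,-3.5,-13.2,0,0,0,0]
    - [0,-1.4,-13.2,0,0,0,0]
    - [0,-0.6,-13.2,0,0,0,0]
    - [0,0,-13.2,0,0,0,0]
    - [0,0.5,-13.2,0,0,0,0]
    - [0,0.9,-13.2,0,0,0,0]

```text
clock: 8.0
position: [0.5645, 0.0171, 0.0238]
tool_rot: [-3.141, 0.004, 0.07]
force: [-10.3, 4.8, 1.8]
grip_width: -0.0001
finger_force: 3.4
```

>>> servo_tool:
  plan:
    - [0,-2.5,0,0,0,0,0]
    - [0,-4,1,0,0,0,0]
    - [0,-4,5.5,0,0,0,0]
    - [0,-4,10,0,0,0,0]
    - [0,-3.5,13.2,0,0,0,0]
    - [0,-1.4,13.2,0,0,0,0]
    - [0,-0.6,13.2,0,0,0,0]
    - [0,0,13.2,0,0,0,0]
    - [0,0.4,13.2,0,0,0,0]
    - [0,0.8,13.2,0,0,0,0]

```text
clock: 9.0
position: [0.5816, -0.1147, 0.0238]
tool_rot: [3.141, 0.005, 0.07]
force: [-11.3, -5.1, 2.6]
grip_width: 0.0003
finger_force: 3.9
```

```bash
python3 - <<'E'
from h import *
p,R,s=state(); print(p,s["force"])
g=grab("scene"); f=grab("top"); print(topface(f))
E
```

```text
[ 0.58158449 -0.11474954  0.02380975] [-11.2502078   -5.13635144   2.60982528]
(((736.0941162109375, -29.81829071044922), (68.64093780517578, 208.84378051757812), 18.24824333190918), np.int32(539))
```

>>> servo_tool:
  plan:
    - [0,-2.5,0,0,0,0,0]
    - [0,-4,-1,0,0,0,0]
    - [0,-4,-5.5,0,0,0,0]
    - [0,-4,-10,0,0,0,0]
    - [0,-3.5,-13.2,0,0,0,0]
    - [0,-1.4,-13.2,0,0,0,0]
    - [0,-0.6,-13.2,0,0,0,0]
    - [0,0,-13.2,0,0,0,0]
    - [0,0.4,-13.2,0,0,0,0]
    - [0,0.8,-13.2,0,0,0,0]

```text
clock: 10.1
position: [0.5803, 0.0182, 0.0237]
tool_rot: [-3.141, 0.005, 0.07]
force: [-12.1, 4.2, 1.8]
grip_width: 0.0001
finger_force: 3.6
```

>>> servo_tool:
  plan:
    - [0,-2.5,0,0,0,0,0]
    - [0,-4,1,0,0,0,0]
    - [0,-4,5.5,0,0,0,0]
    - [0,-4,10,0,0,0,0]
    - [0,-3.5,13.2,0,0,0,0]
    - [0,-1.4,13.2,0,0,0,0]
    - [0,-0.6,13.2,0,0,0,0]
    - [0,0,13.2,0,0,0,0]
    - [0,0.4,13.2,0,0,0,0]
    - [0,0.8,13.2,0,0,0,0]

```text
clock: 11.1
position: [0.5975, -0.1136, 0.0238]
tool_rot: [3.141, 0.005, 0.07]
force: [-9.8, -5.6, 2.8]
grip_width: -0.0002
finger_force: 3.6
```

>>> servo_tool:
  plan:
    - [0,-2.5,0,0,0,0,0]
    - [0,-4,-1,0,0,0,0]
    - [0,-4,-5.5,0,0,0,0]
    - [0,-4,-10,0,0,0,0]
    - [0,-3.5,-13.2,0,0,0,0]
    - [0,-1.4,-13.2,0,0,0,0]
    - [0,-0.6,-13.2,0,0,0,0]
    - [0,0,-13.2,0,0,0,0]
    - [0,0.4,-13.2,0,0,0,0]
    - [0,0.8,-13.2,0,0,0,0]

```text
clock: 12.1
position: [0.5963, 0.0193, 0.0237]
tool_rot: [-3.141, 0.005, 0.07]
force: [-11.2, 5.4, 1.9]
grip_width: 0.0005
finger_force: 3.2
```

```bash
python3 - <<'E'
from h import *
p,R,s=state(); print(p,s["force"])
f=grab("top"); print(topface(f));g=grab("scene")
I=cv2.resize(f["frame"][90:240,130:290],None,fx=2.5,fy=2.5,interpolation=cv2.INTER_CUBIC)
J=cv2.resize(g["frame"][120:270,150:330],None,fx=2.2,fy=2.5,interpolation=cv2.INTER_CUBIC)
cv2.imwrite("pics/c5.png",np.hstack([I,J]))
E
```

```text
[0.59628685 0.01931711 0.02373422] [-11.23151154   5.38158849   1.8816072 ]
(((673.5547485351562, -53.22559356689453), (99.28012084960938, 109.34901428222656), 0.7903200387954712), np.int32(1572))
```

View pics/c5.png

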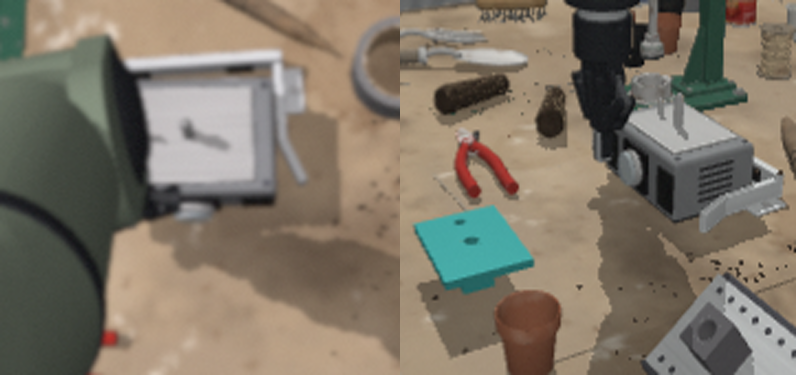

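The unit is well inside the rails (right front corner at about (265,85) in the top half, right rail bend at about (290,110)). It is nearly square and about 2 cm short of the stop.

>>> servo_tool:
  plan:
    - [0,-2.5,0,0,0,0,0]
    - [0,-4,1,0,0,0,0]
    - [0,-4,5.5,0,0,0,0]
    - [0,-4,10,0,0,0,0]
    - [0,-3.5,13.2,0,0,0,0]
    - [0,-1.4,13.2,0,0,0,0]
    - [0,-0.6,13.2,0,0,0,0]
    - [0,0,13.2,0,0,0,0]
    - [0,0.4,13.2,0,0,0,0]
    - [0,0.8,13.2,0,0,0,0]

```text
clock: 13.2
position: [0.6135, -0.1125, 0.0238]
tool_rot: [3.141, 0.005, 0.07]
force: [-10.6, -7.0, 2.7]
grip_width: 0.0002
finger_force: 3.6
```

>>> servo_tool:
  plan:
    - [0,-2.5,0,0,0,0,0]
    - [0,-4,-1,0,0,0,0]
    - [0,-4,-5.5,0,0,0,0]
    - [0,-4,-10,0,0,0,0]
    - [0,-3.5,-13.2,0,0,0,0]
    - [0,-1.4,-13.2,0,0,0,0]
    - [0,-0.6,-13.2,0,0,0,0]
    - [0,0,-13.2,0,0,0,0]
    - [0,0.3,-13.2,0,0,0,0]
    - [0,0.6,-13.2,0,0,0,0]

```text
clock: 14.2
position: [0.6102, 0.0204, 0.0237]
tool_rot: [-3.141, 0.005, 0.07]
force: [-11.1, 3.6, 4.1]
grip_width: -0.0001
finger_force: 4.6
```

>>> servo_tool:
  plan:
    - [0,-2.5,0,0,0,0,0]
    - [0,-4,1,0,0,0,0]
    - [0,-4,5.5,0,0,0,0]
    - [0,-4,10,0,0,0,0]
    - [0,-3.5,13.2,0,0,0,0]
    - [0,-1.4,13.2,0,0,0,0]
    - [0,-0.6,13.2,0,0,0,0]
    - [0,-0.2,13.2,0,0,0,0]
    - [0,0.1,13.2,0,0,0,0]
    - [0,0.4,13.2,0,0,0,0]

```text
clock: 15.2
position: [0.6235, -0.1117, 0.0238]
tool_rot: [3.141, 0.005, 0.07]
force: [-9.4, -6.1, 2.3]
grip_width: 0.0001
finger_force: 4.9
```

```bash
python3 - <<'E'
from h import *
p,R,s=state(); print(p,s["force"])
f=grab("top","t5"); print(topface(f));g=grab("scene","s5")
E
```

```text
[ 0.62354573 -0.11170536  0.02377508] [-9.43305472 -6.11500099  2.31825647]
(((688.3675537109375, 10.866935729980469), (95.04790496826172, 24.90213966369629), 2.206958055496216), np.int32(354))
```

>>> servo_tool:
  plan:
    - [0,-2.5,0,0,0,0,0]
    - [0,-4,-1,0,0,0,0]
    - [0,-4,-5.5,0,0,0,0]
    - [0,-4,-10,0,0,0,0]
    - [0,-3.5,-13.2,0,0,0,0]
    - [0,-1.4,-13.2,0,0,0,0]
    - [0,-0.6,-13.2,0,0,0,0]
    - [0,-0.2,-13.2,0,0,0,0]
    - [0,0.2,-13.2,0,0,0,0]
    - [0,0.4,-13.2,0,0,0,0]

```text
clock: 16.3
position: [0.6147, 0.0203, 0.0233]
tool_rot: [3.142, 0.012, 0.07]
force: [-44.0, 4.2, 27.6]
grip_width: 0.0003
finger_force: 21.5
```

>>> servo_tool:
  plan:
    - [0,-2.5,0,0,0,0,0]
    - [0,-4,1,0,0,0,0]
    - [0,-4,5.5,0,0,0,0]
    - [0,-4,10,0,0,0,0]
    - [0,-3.5,13.2,0,0,0,0]
    - [0,-1.4,13.2,0,0,0,0]
    - [0,-0.6,13.2,0,0,0,0]
    - [0,-0.2,13.2,0,0,0,0]
    - [0,0.1,13.2,0,0,0,0]
    - [0,0.3,13.2,0,0,0,0]

```text
clock: 17.3
position: [0.625, -0.1118, 0.023]
tool_rot: [3.141, 0.016, 0.07]
force: [-53.3, -5.0, 33.4]
grip_width: 0.0
finger_force: 22.8
```

```bash
python3 - <<'E'
from h import *
f=grab("top");g=grab("scene")
I=cv2.resize(f["frame"][95:215,145:275],None,fx=3,fy=3,interpolation=cv2.INTER_CUBIC)
J=cv2.resize(g["frame"][130:250,200:340],None,fx=3,fy=3,interpolation=cv2.INTER_CUBIC)
cv2.imwrite("pics/c6.png",np.hstack([I,J])[:,:800])
E
```

```text
(no output)
```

View pics/c6.png

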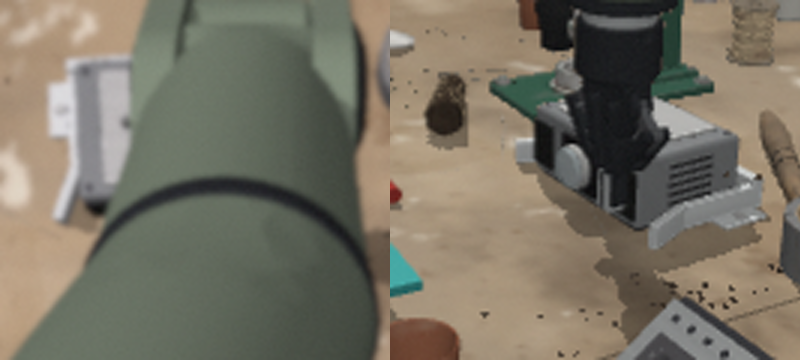

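Both corners are now pressed home: 44 N on the left pad, 53 N on the right. The picture shows the unit against the stop between the rails. Next I back away, lift, and open the gripper to look at the shaft and hub unobstructed.

>>> servo_tool:
  plan:
    - [0,-2.5,0,0,0,0,0]
    - [0,-4.5,0,-1,0,0,0]
    - [0,-6,1,-4,0,0,0]
    - [3,-7,3,-8,0,0,0]
    - [6,-8,7,-12,0,0,0]
    - [8.5,-10,11,-15,0,0,0]
    - [8.5,-12,15,-17,0,0,0]
    - [8.5,-14,19,-17,0,0,0]
    - [8.5,-16,22,-17,0,0,0]

```text
clock: 18.3
position: [0.4876, -0.3433, 0.1954]
tool_rot: [3.14, -0.001, 0.07]
force: [0.7, -0.3, -0.7]
grip_width: 0.0845
finger_force: 0.0
```

```bash
python3 - <<'E'
from h import *
p,R,s=state(); print(p,s["force"],s["tool_rot"])
f=grab("top","t7");g=grab("scene","s7"); np.savez("top7.npz",**f);np.savez("scene7.npz",**g)
print(topface(f))
f0=dict(np.load("top.npz"));g0=dict(np.load("scene.npz"))
y=np.radians(2.8);Rp=Ro.from_euler("xyz",[0,np.radians(-35),y]); ax=Rp.as_matrix()
c=np.array([.4876,-.4267,.0608])-.008*ax[:,2]   # underside centre
print("axes",ax.round(3),"c",c)
pts=[c+ax@np.array(v)/1000 for v in [[0,0,36],[17,17,36],[17,-17,36],[-17,-17,36],[-17,17,36],[17,17,8],[17,-17,8],[46,61,8],[46,-61,8],[-46,-61,8],[-46,61,8],[0,42,8]]]
print("c1",((proj(f0,pts)+.35-[150,95])*3.1).round(0).tolist()); print("c2",((proj(g0,pts)+.35-[160,140])*3.3).round(0).tolist())
# grey-level numbers round the hub
print(cv2.cvtColor(f0["frame"],cv2.COLOR_BGR2GRAY)[212:240,348:378:1])
E
```

```text
[ 0.48763103 -0.34327339  0.19536613] [ 0.65755619 -0.33206692 -0.71359645] [ 3.14037357e+00 -7.60744629e-04  7.01442984e-02]
(((694.642578125, -40.32592010498047), (95.53092956542969, 125.67408752441406), 4.571293354034424), np.int32(1737))
axes [[ 0.818 -0.049 -0.573]
 [ 0.04   0.999 -0.028]
 [ 0.574  0.     0.819]] c [ 0.49218313 -0.42647585  0.05424678]
c1 [[659.0, 408.0], [641.0, 390.0], [683.0, 388.0], [677.0, 425.0], [635.0, 427.0], [630.0, 371.0], [671.0, 370.0], [579.0, 342.0], [730.0, 335.0], [712.0, 432.0], [568.0, 440.0], [597.0, 391.0]]
c2 [[440.0, 382.0], [443.0, 344.0], [483.0, 374.0], [438.0, 422.0], [400.0, 389.0], [464.0, 371.0], [503.0, 401.0], [451.0, 299.0], [597.0, 404.0], [474.0, 537.0], [342.0, 412.0], [416.0, 371.0]]
[[144 147 150 151 150 148 147 150 151 153 152 152 151 152 153 153 154 154
  154 154 156 155 155 155 154 155 155 156 156 154]
 [152 152 152 152 153 153 154 153 153 154 154 154 155 155 155 155 155 154
  156 156 156 156 157 157 155 155 155 154 154 156]
 [154 153 153 152 153 152 152 153 153 153 153 154 153 152 152 151 152 152
  153 154 157 156 156 15
[... 2452 characters left out ...]
 82  82  82  82  83  84
   84  82  85  92 104 114 116 112 106 103 107 114]
 [144 138 128 126 135 139 133 116 100  93  93  95  96  96  89  87  89  89
   88  89  90  96 106 110 110 109 107 106 107 109]
 [143 139 134 134 137 140 136 126 113 105 106 108 109 107 101  96  93  92
   90  88  89  92  95  95  94  92  92  93  92  90]
 [127 124 121 121 123 123 121 114 103 100 100 102 102  99  90  85  84  82
   80  78  75  75  75  71  72  71  73  76  74  74]
 [101  98  98  95  96  96  94  91  87  85  83  84  83  80  76  73  74  74
   73  73  67  62  62  61  63  64  68  71  70  71]
 [ 84  83  80  81  81  81  80  78  78  77  77  78  75  74  73  72  74  76
   76  74  70  64  66  68  68  68  72  72  75  74]]
```

```bash
cat >> h.py <<'E'
def tri(f,g,u,v):
    A,d=ray(f,[u]);C,e=ray(g,[v]);d=d[0];e=e[0]
    k=np.linalg.lstsq(np.c_[d,-e],C-A,rcond=None)[0]; p,q=A+k[0]*d,C+k[1]*e
    return (p+q)/2,np.linalg.norm(p-q)
def dots(I,x0,y0,x1,y1,th):
    G=cv2.GaussianBlur(cv2.cvtColor(I,cv2.COLOR_BGR2GRAY)[y0:y1,x0:x1],(0,0),.7)
    B=cv2.morphologyEx(G,cv2.MORPH_BLACKHAT,np.ones((7,7))).astype(float)
    n,l,st,ce=cv2.connectedComponentsWithStats((B>th).astype(np.uint8)); out=[]
    for i in range(1,n):
        if st[i,4]<40:
            yy,xx=np.nonzero(l==i);w=B[yy,xx];out.append(((xx*w).sum()/w.sum()+x0,(yy*w).sum()/w.sum()+y0,st[i,4]))
    return np.round(out,1)
E
python3 - <<'E'
from h import *
f=dict(np.load("top.npz"));g=dict(np.load("scene.npz"))
print(dots(f["frame"],328,198,390,242,12).tolist()); print(dots(g["frame"],255,225,350,310,18).tolist())
E
```

```text
[[341.7, 210.1, 7.0], [348.0, 210.0, 9.0], [354.1, 209.7, 7.0], [360.2, 209.2, 8.0], [367.0, 209.0, 9.0], [373.3, 208.9, 7.0], [379.7, 208.4, 5.0], [341.7, 221.8, 19.0], [355.0, 226.4, 19.0], [351.8, 227.0, 4.0], [363.0, 228.7, 14.0], [375.0, 233.0, 1.0], [338.5, 234.5, 4.0], [344.5, 234.5, 4.0], [370.2, 238.3, 6.0]]
[[271.5, 225.7, 22.0], [293.8, 225.8, 7.0], [313.4, 225.5, 4.0], [325.0, 225.6, 2.0], [339.4, 226.5, 36.0], [348.6, 227.2, 5.0], [321.0, 227.0, 1.0], [288.9, 231.1, 13.0], [312.5, 230.4, 16.0], [324.8, 232.5, 23.0], [263.6, 233.0, 2.0], [269.5, 234.0, 2.0], [294.8, 235.8, 12.0], [340.3, 236.9, 15.0], [265.0, 236.0, 1.0], [274.5, 237.5, 4.0], [300.0, 239.5, 14.0], [290.0, 242.0, 15.0], [305.4, 243.4, 14.0], [272.3, 248.2, 24.0], [311.0, 247.6, 16.0], [342.0, 245.0, 1.0], [256.1, 247.6, 6.0], [261.5, 247.5, 4.0], [316.8, 252.1, 16.0], [264.0, 251.0, 1.0], [278.4, 254.4, 20.0], [301.0, 252.4, 9.0], [348.6, 253.1, 6.0], [322.7, 256.4, 15.0], [307.9, 260.1, 13.0], [286.4, 263.2, 25.0], [328.9, 261.1, 19.0], [268.4, 263.1, 12.0], [273.2, 267.5, 14.0], [278.1, 272.1, 12.0], [296.3, 272.2, 16.0], [283.4, 276.8, 14.0], [288.6, 281.7, 15.0], [266.4, 288.5, 19.0], [294.3, 286.9, 15.0], [300.2, 292.4, 14.0], [337.8, 299.2, 15.0], [326.2, 304.0, 10.0], [334.9, 307.8, 18.0], [328.6, 309.0, 2.0]]
```

```bash
python3 - <<'E'
from h import *
f=dict(np.load("top.npz"));g=dict(np.load("scene.npz"))
T=[[341.7,210.1],[348,210],[354.1,209.7],[360.2,209.2],[367,209],[373.3,208.9],[379.7,208.4]]
S=[[294.8,235.8],[300,239.5],[305.4,243.4],[311,247.6],[316.8,252.1],[322.7,256.4],[328.9,261.1]]
A=[tri(f,g,a,b) for a,b in zip(T,S)]
for a in A: print(a[0].round(4),round(a[1],4))
up=np.mean([a[0] for a in A],0); yv=A[0][0]-A[-1][0]; print("up",up,yv,np.degrees(np.arctan2(-yv[0],yv[1])))
B=[tri(f,g,a,b) for a,b in zip([[338.5,234.3],[344.5,234.1],[375.2,233]],[[268.4,263.1],[273.2,267.5],[300.2,292.4]])]
for a in B: print(a[0].round(4),round(a[1],4))
lo=(B[0][0]+B[2][0])/2; d=up-lo; print("slope",np.degrees(np.arctan2(d[2],np.hypot(*d[:2]))),np.linalg.norm(d))
print("centre of plate top",(up+lo)/2)
print("hub hole",tri(f,g,[363,228.7],[160+429/3.3-.35,140+368/3.3-.35]))
E
```

```text
[ 0.51   -0.3768  0.085 ] 0.0004
[ 0.5106 -0.3925  0.0852] 0.0002
[ 0.5116 -0.4079  0.085 ] 0.0006
[ 0.5129 -0.4234  0.0845] 0.0005
[ 0.5132 -0.4403  0.0848] 0.0001
[ 0.5136 -0.4561  0.0852] 0.0003
[ 0.5146 -0.4723  0.0851] 0.0004
up [ 0.51234136 -0.42419226  0.08498115] [-0.00458943  0.09544188 -0.00015482] 2.753011633117248
[ 0.452  -0.3792  0.0436] 0.001
[ 0.4526 -0.3949  0.0434] 0.0006
[ 0.4557 -0.4753  0.0437] 0.0005
slope 35.20518803604328 0.07172518766201777
centre of plate top [ 0.4830789  -0.42573423  0.06430614]
hub hole (array([ 0.46505309, -0.42566313,  0.09332719]), np.float64(0.00020996702486262455))
```

```bash
python3 - <<'E'
from h import *
f=dict(np.load("top.npz"));g=dict(np.load("scene.npz"))
for u in([418,205],[418,230],[440,230],[408,95]): 
    for v in([374,262],[366,370]): p,e=tri(f,g,u,v);print(u,v,p.round(3),e.round(3))
R=Ro.from_euler("xyz",[np.pi,np.radians(-35),np.radians(2.75)]); print(R.as_matrix().round(3))
n=-R.as_matrix()[:,2]; G=np.array([.4831,-.4257,.0643])+.003*n
for d in(.09,.0): print((G+d*n).round(4),rel(G+d*n,R))
E
```

```text
[418, 205] [374, 262] [ 0.523 -0.553  0.129] 0.01
[418, 205] [366, 370] [ 0.514 -0.614 -0.022] 0.046
[418, 230] [374, 262] [ 0.481 -0.56   0.143] 0.055
[418, 230] [366, 370] [ 0.468 -0.618  0.001] 0.011
[440, 230] [374, 262] [ 0.469 -0.588  0.168] 0.025
[440, 230] [366, 370] [ 0.454 -0.646  0.044] 0.021
[408, 95] [374, 262] [ 0.713 -0.5    0.088] 0.195
[408, 95] [366, 370] [ 0.714 -0.572 -0.072] 0.314
[[ 0.818  0.048  0.573]
 [ 0.039 -0.999  0.028]
 [ 0.574  0.    -0.819]]
[ 0.4298 -0.4283  0.1405] (array([-6.03,  7.85,  5.42]), array([-0.18, 35.11,  0.92]))
[ 0.4814 -0.4258  0.0668] (array([-0.85,  7.92, 12.78]), array([-0.18, 35.11,  0.92]))
```

>>> servo_tool:
  plan:
    - [8.5,-1,1.5,0,0,6,0.2]
    - [8.5,-2,3,1,0,12,0.4]
    - [8.5,-3,4.5,2,0,18,0.5]
    - [8.5,-4,6,3,0,24,0.7]
    - [8.5,-5,7,4,0,30,0.8]
    - [8.5,-6,7.8,5,-0.2,35.1,0.9]
    - [8.5,-6,7.85,5.4,-0.2,35.1,0.9]
    - [8.5,-6,7.85,5.4,-0.2,35.1,0.9]

```text
clock: 19.2
position: [0.4305, -0.425, 0.1381]
tool_rot: [-3.135, -0.613, 0.044]
force: [-0.1, -0.9, 0.1]
grip_width: 0.0848
finger_force: 0.0
```

```bash
python3 - <<'E'
from h import *
f=grab("top","t8");g=grab("scene","s8")
R=Ro.from_euler("xyz",[np.pi,np.radians(-35),np.radians(2.75)])
n=-R.as_matrix()[:,2]; G=np.array([.4831,-.4257,.0643])+.003*n
print(state()[0],rel(G,R))
F=topface(f);print(F)
cv2.imwrite("pics/c8.png",cv2.resize(g["frame"][130:330,190:400],None,fx=2.8,fy=2.8,interpolation=cv2.INTER_CUBIC))
print(dots(f["frame"],175,110,245,170,12).tolist())
E
```

```text
[ 0.43384058 -0.42335568  0.13982864] (array([-0.32,  0.52,  8.7 ]), array([-0.35, -0.04,  0.14]))
(((694.6640014648438, -40.227874755859375), (95.33819580078125, 125.15524291992188), 4.310910224914551), np.int32(1712))
[[184.5, 110.4, 12.0], [202.0, 110.0, 5.0], [243.1, 114.3, 34.0], [175.0, 156.5, 2.0], [239.0, 156.0, 1.0], [205.3, 168.4, 29.0], [175.7, 168.6, 5.0]]
```

View pics/c8.png

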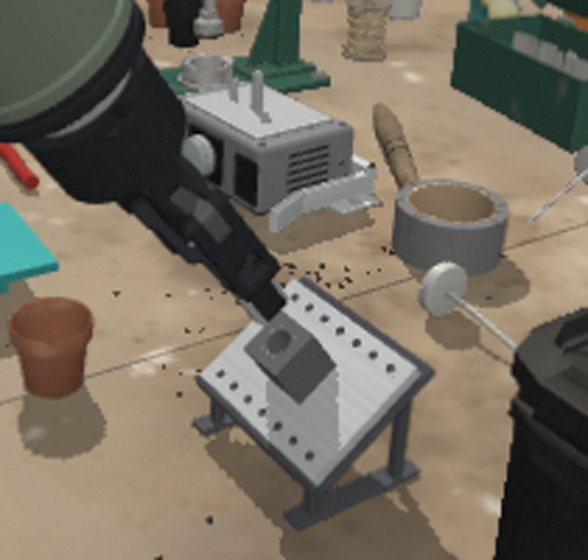

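The gripper is aligned along the hub's normal: the hub top's hole is at (280,340) in the crop and the finger is at about (265,300), tilted as needed. The unit in the background is seated against the stop. Now I go down along the tool axis.

>>> servo_tool:
  plan:
    - [8.5,-0.3,0.5,1,-0.35,0,0.1]
    - [8.5,-0.3,0.5,3,-0.35,0,0.1]
    - [8.5,-0.3,0.5,4.5,-0.35,0,0.1]
    - [8.5,-0.3,0.5,5.5,-0.35,0,0.1]
    - [8.5,-0.3,0.5,6.5,-0.35,0,0.1]
    - [8.5,-0.3,0.5,6.5,-0.35,0,0.1]

```text
clock: 19.9
position: [0.4711, -0.4256, 0.0848]
tool_rot: [3.139, -0.612, 0.053]
force: [0.2, 0.7, 0.4]
grip_width: 0.0852
finger_force: 0.0
```

```bash
python3 - <<'E'
from h import *
R=Ro.from_euler("xyz",[np.pi,np.radians(-35),np.radians(2.75)])
n=-R.as_matrix()[:,2]; G=np.array([.4831,-.4257,.0643])+.003*n
p,_,s=state(); print(p,rel(G,R),s["force"])
E
```

```text
[ 0.47113094 -0.42556667  0.08479723] (array([-0.2 ,  0.07,  2.06]), array([-0.05, -0.07,  0.25])) [0.20455914 0.74701593 0.44557332]
```

>>> servo_tool:
  plan:
    - [8.5,-0.2,0.1,1,0,0,0.2]
    - [8.5,-0.2,0.1,1.6,0,0,0.2]
    - [8.5,-0.2,0.1,2.0,0,0,0.2]
    - [8.5,-0.2,0.1,2.0,0,0,0.2]
    - [6,-0.2,0.1,2.0,0,0,0.2]
    - [4,-0.2,0.1,2.0,0,0,0.2]
    - [2.5,-0.2,0.1,2.0,0,0,0.2]
    - [2.5,-0.2,0.1,2.0,0,0,0.2]
    - [2.5,-0.2,0.1,2.0,0,0,0.2]
    - [2.5,-0.2,0.1,2.0,0,0,0.2]
  force: 60

```text
clock: 20.9
position: [0.4795, -0.4276, 0.0684]
tool_rot: [3.141, -0.613, 0.047]
force: [-5.3, 1.2, 7.4]
grip_width: 0.033
finger_force: 60.3
```

```bash
python3 - <<'E'
from h import *
p,_,s=state(); print({k:np.round(v,3) for k,v in s.items()})
E
```

```text
{'clock': np.float64(20.9), 'qpos': array([ 1.26 ,  0.769, -0.538,  1.979, -0.917,  0.165,  0.287]), 'qd': array([ 0.001,  0.   , -0.001, -0.   ,  0.001,  0.   ,  0.   ]), 'joint_efforts': array([-1.4550e+00, -8.9868e+01, -1.3163e+01, -2.0732e+01, -5.3900e-01,
        4.3400e-01, -8.0000e-03]), 'position': array([ 0.48 , -0.428,  0.068]), 'tool_rot': array([ 3.141, -0.613,  0.047]), 'force': array([-5.316,  1.234,  7.353]), 'moment': array([0.193, 0.589, 0.198]), 'finger_force': np.float64(60.288), 'grip_width': np.float64(0.033)}
```

>>> servo_tool:
  plan:
    - [2.5,0,0,-0.5,0,0,0]
    - [2.5,0,0,-1.5,0,0,0]
    - [2.5,0,0,-3,0,0,0]
    - [2.5,0,0,-5,0,0,0]
    - [2.5,0,0,-7,0,0,0]
    - [2.5,0,0,-9,0,0,0]
    - [2.5,0,0,-10,0,0,0]
    - [2.5,0,0,-10,0,0,0]

```text
clock: 21.7
position: [0.4217, -0.4308, 0.1511]
tool_rot: [3.138, -0.613, 0.048]
force: [0.1, 0.3, -2.8]
grip_width: 0.0333
finger_force: 59.8
```

```bash
python3 - <<'E'
from h import *
p,_,s=state(); print(p,s["tool_rot"],s["force"],s["grip_width"],s["finger_force"])
R=Ro.from_euler("xyz",[np.pi,0,np.radians(4)])
print(rel([.50,-.30,.24],R), rel([.69,-.045,.24],R))
E
```

```text
[ 0.42173357 -0.43081754  0.15109635] [ 3.13844798 -0.61271273  0.04771041] [ 0.06532274  0.30642156 -2.82450105] 0.03332840305123678 59.799995720386505
(array([ 12.02, -12.69,  -2.46]), array([  0.56, -35.1 ,  -1.28])) (array([ 28.54, -37.29,   9.08]), array([  0.56, -35.1 ,  -1.28]))
```

```bash
python3 - <<'E'
from h import *
f=dict(np.load("top7.npz"));g=dict(np.load("scene7.npz"))
y=np.radians(4.3);o=np.array([.6945,-.0403]);ex=np.array([np.cos(y),np.sin(y)]);ey=np.array([-ex[1],ex[0]])
pts=[[*o,.075],[*o,.115],[*(o+.042*ey),.075],[*(o+.042*ey),.095]]
print(proj(f,pts).round(1).tolist(),proj(g,pts).round(1).tolist())
I=f["frame"][112:162,172:239];J=g["frame"][142:192,238:305]
cv2.imwrite("pics/c9.png",np.hstack([cv2.resize(k,(400,300),interpolation=cv2.INTER_CUBIC) if 0 else cv2.resize(k,(400,298),interpolation=cv2.INTER_CUBIC) for k in(I,J)]))
E
```

```text
[[203.8, 135.0], [202.0, 130.1], [186.8, 136.1], [185.6, 133.8]] [[281.1, 168.1], [281.7, 154.9], [272.6, 163.8], [272.8, 157.4]]
```

View pics/c9.png

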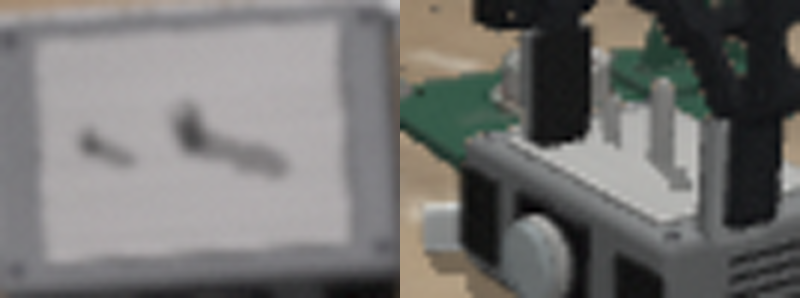

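Composite: in the top view the shaft's foot is at about (204,136) and its tip at about (202,130). In the scene view the shaft tip is at about (281.5,155). These agree within about 0.5 px with the pose from the top-face fit, which puts the shaft at (0.6945, -0.0403) with yaw 4.3°. Now I carry the plate over, turning it level.

>>> servo_tool:
  plan:
    - [2.5,0.8,-1,-1,0,-4,-0.1]
    - [2.5,2.5,-2.5,-2,0.1,-9,-0.3]
    - [2.5,4.5,-4.5,-2.5,0.2,-14,-0.5]
    - [2.5,6.5,-7,-2.5,0.3,-20,-0.7]
    - [2.5,8.5,-9,-2.5,0.4,-26,-0.9]
    - [2.5,10.5,-11,-2.5,0.5,-31,-1.1]
    - [2.5,12,-12.7,-2.5,0.6,-35.1,-1.3]
    - [2.5,12,-12.7,-2.5,0.6,-35.1,-1.3]

```text
clock: 22.5
position: [0.5023, -0.2966, 0.2401]
tool_rot: [-3.141, 0.003, 0.074]
force: [0.3, -0.5, -2.9]
grip_width: 0.0333
finger_force: 60.0
```

```bash
python3 - <<'E'
from h import *
p,_,s=state(); print(p,s["tool_rot"],s["force"],s["grip_width"],s["finger_force"],s["qpos"].round(2))
R=Ro.from_euler("xyz",[np.pi,0,np.radians(4.3)])
print(rel([.6938,-.0404,.17],R))
E
```

```text
[ 0.5022602  -0.2966269   0.24012697] [-3.14071081e+00  2.97993011e-03  7.40265733e-02] [ 0.27170595 -0.45887286 -2.8675775 ] 0.033319266046339446 59.963892102241516 [ 0.27  0.46  0.22  1.71 -0.12  0.99 -0.96]
(array([ 21.02, -24.13,   6.97]), array([-0.05,  0.17, -0.06]))
```

>>> servo_tool:
  plan:
    - [2.5,2,-2.5,0,0,0,0]
    - [2.5,5,-5.5,0,0,0,0]
    - [2.5,8,-9,0,0,0,0]
    - [2.5,11,-12.5,0.5,0,0,0]
    - [2.5,14,-16,1.5,0,0,0]
    - [2.5,17,-19.5,3,0,0.1,0]
    - [2.5,19.5,-22.5,5,0,0.2,0]
    - [2.5,20.8,-23.8,6.5,0,0.2,-0.1]
    - [2.5,21,-24.1,7,0,0.2,-0.1]
    - [2.5,21,-24.1,7,0,0.2,-0.1]

```text
clock: 23.5
position: [0.6918, -0.043, 0.168]
tool_rot: [-3.139, -0.001, 0.074]
force: [0.2, -1.0, -1.0]
grip_width: 0.0333
finger_force: 60.1
```

```bash
python3 - <<'E'
from h import *
p,R,s=state(); print(p,s["tool_rot"],s["force"])
f=grab("top","t10");g=grab("scene","s10")
np.savez("top10.npz",**f);np.savez("scene10.npz",**g)
p,R,s=state(); print(p,s["tool_rot"])
# predicted dots: rows at +-35.9 along plate x, 7 dots pitch 15.9 ; eye
M=R.as_matrix(); c=p-.003*M[:,2]*-1*-1
c=p+M[:,2]*.003   # plate top centre, 3 mm beyond TCP
ex,ey=M[:,0],-M[:,1]
D=[c+ex*sx*.0359+ey*.0159*k for sx in(1,-1) for k in range(3,-4,-1)]+[c+.042*ey]
print(proj(f,D).round(1).tolist()); print(proj(g,D).round(1).tolist())
P=proj(f,D);a,b=P.min(0).astype(int)-12,P.max(0).astype(int)+12; print("T",dots(f["frame"],a[0],a[1],b[0],b[1],12).tolist())
P=proj(g,D);a,b=P.min(0).astype(int)-12,P.max(0).astype(int)+12; print("S",dots(g["frame"],a[0],a[1],b[0],b[1],15).tolist())
E
```

```text
[ 0.69181315 -0.04296591  0.16803528] [-3.13882054e+00 -9.55269988e-04  7.44083621e-02] [ 0.1756871  -0.97975049 -1.03694196]
[ 0.69207876 -0.0448295   0.17004355] [-3.13958019 -0.00336124  0.07207975]
[[179.5, 110.0], [186.6, 109.5], [193.7, 109.1], [200.9, 108.7], [208.0, 108.3], [215.1, 107.9], [222.2, 107.5], [180.6, 141.1], [187.8, 140.7], [195.1, 140.2], [202.3, 139.8], [209.5, 139.3], [216.7, 138.9], [224.0, 138.5], [182.6, 125.3]]
[[282.6, 131.7], [286.0, 133.0], [289.4, 134.3], [292.9, 135.6], [296.5, 137.0], [300.1, 138.4], [303.9, 139.9], [262.1, 135.2], [265.3, 136.6], [268.6, 138.0], [272.0, 139.5], [275.4, 141.0], [279.0, 142.5], [282.6, 144.0], [273.7, 133.9]]
T [[215.3, 95.3, 3.0], [231.6, 96.0, 23.0], [225.5, 101.1, 24.0], [232.7, 114.3, 13.0], [209.1, 139.2, 6.0], [215.7, 139.3, 12.0], [223.2, 138.9, 10.0], [194.3, 140.5, 14.0], [201.4, 140.3, 13.0], [217.9, 145.0, 29.0], [221.0, 152.0, 1.0], [234.0, 152.0, 1.0]]
S [[278.3, 121.2, 34.0], [284.0, 119.4, 2.0], [312.0, 119.0, 1.0], [302.4, 125.0, 34.0], [309.2, 122.6, 5.0], [309.6, 126.7, 3.0], [254.7, 127.7, 3.0], [259.8, 131.6, 38.0], [313.8, 132.8, 10.0], [268.5, 132.7, 6.0], [295.4, 135.1, 6.0], [296.0, 138.0, 1.0], [272.0, 140.0, 1.0], [281.4, 139.7, 10.0], [300.0, 140.0, 1.0], [276.0, 142.0, 1.0], [313.4, 147.2, 20.0], [278.5, 143.0, 2.0], [302.5, 145.0, 8.0], [283.0, 145.0, 1.0], [253.1, 154.4, 19.0], [272.9, 154.5, 12.0], [300.5, 154.3, 16.0]]
```

```bash
python3 - <<'E'
from h import *
np.set_printoptions(linewidth=200)
G=lambda n:cv2.imread("pics/%s.png"%n,0)
a=G("t7");b=G("s8")
print("shaft top cols196 rows126");print(a[126:142,196:214]);print("pin top cols181 rows129");print(a[129:142,181:194]);print("scene8 cols264 rows150");print(b[150:176,264:292])
from workcell import bot
P=[]
for i in range(6): bot.grab_frame("top"); P.append(state()[0])
print(np.mean(P,0).round(4),np.std(P,0).round(4))
E
```

```text
shaft top cols196 rows126
[[173 173 174 174 173 175 175 175 174 175 175 176 174 175 174 175 176 176]
 [173 174 174 175 174 174 173 171 174 174 175 175 175 175 175 175 175 174]
 [174 174 173 174 172 168 163 161 165 170 173 173 172 174 173 173 173 172]
 [173 173 172 171 165 159 150 142 150 161 171 172 173 174 172 173 172 173]
 [171 172 171 165 159 149 141 129 130 149 167 173 174 173 174 174 175 172]
 [172 172 170 165 151 138 126 111 115 138 162 173 173 173 173 174 173 172]
 [171 171 170 165 150 127 107  94 100 125 154 169 173 173 173 172 173 172]
 [172 171 171 167 152 123  97  81  86 110 140 159 166 171 172 174 174 175]
 [172 174 173 170 157 130  98  78  76  95 119 138 149 160 164 169 170 171]
 [171 173 174 171 163 143 108  81  76  86 107 124 133 141 144 150 159 162]
 [171 172 171 172 168 154 126  97  86  93 108 120 127 128 130 133 141 141]
 [170 172 171 172 171 162 146 125 117 116 121 124 125 126 125 125 128 126]
 [168 171 168 170 171 168 161 154 149 147 140 140 139 138 134 128 124 124]
 [169 170 170 170 171 173 170 169 168 165 163 161 160 158 151 140 131 127]
 [170 172 172 173 173 17
[... 3229 characters left out ...]
92 192 191 192 192 194 195 187 139 129 129 141 142 187 194 192 193 193 192]
 [135 128 127 160 198 193 192 191 192 193 194 193 192 192 192 193 194 186 140 130 130 131 186 194 194 193 193 192]
 [134 138 134 114 128 177 203 193 190 191 191 191 193 192 191 191 191 192 186 141 132 128 140 187 194 194 193 194]
 [120 127 136 136 127 118 132 185 191 191 190 190 191 192 191 191 192 191 190 141 130 130 130 186 193 192 192 192]
 [103 113 120 129 136 134 127 122 133 189 191 189 190 190 190 190 191 192 191 185 184 184 184 190 191 191 193 192]
 [ 82  94 103 113 123 130 138 136 105 116 149 191 191 190 190 189 190 190 191 191 191 192 189 189 191 190 189 190]]
[ 0.6923 -0.0447  0.1706] [0.0001 0.0003 0.0001]
```

The measurements agree: the shaft edges in both views match the prediction within about 0.2 px. The plate dots show the hub 1.9 mm to +y of the measured TCP, the same offset as at the rack. The target TCP is therefore (0.6942, -0.0422).

>>> servo_tool:
  plan:
    - [2.5,0.2,-0.25,0.5,0,0,0]
    - [2.5,0.2,-0.25,1.5,0,0,0]
    - [2.5,0.2,-0.25,2.5,0,0,0]
    - [2.5,0.2,-0.25,3.2,0,0,0]
    - [2.5,0.2,-0.25,3.5,0,0,0]
    - [2.5,0.2,-0.25,3.5,0,0,0]

```text
clock: 24.5
position: [0.694, -0.041, 0.1342]
tool_rot: [-3.139, -0.003, 0.073]
force: [-0.3, 0.9, -0.7]
grip_width: 0.0331
finger_force: 60.1
```

```bash
cat > avg.py <<'E'
from h import *
from workcell import bot
P=[];F=[];A=[]
for i in range(4): bot.grab_frame("top"); p,_,s=state();P.append(p);F.append(s["force"]);r=s["tool_rot"];A.append([r[0]%(2*np.pi),r[1],r[2]])
print(np.mean(P,0).round(4),np.degrees(np.mean(A,0)).round(2),np.mean(F,0).round(1),s["moment"].round(2),s["finger_force"],round(float(s["grip_width"]),4),s["clock"])
E
python3 avg.py
```

```text
[ 0.6944 -0.0411  0.1351] [180.14  -0.22   4.18] [ 0.1 -0.1 -1.4] [-0.05 -0.01  0.01] 60.11403366923332 0.033 24.7
```

```bash
python3 - <<'E'
from h import *
f=grab("top"); p,R,s=state(); M=R.as_matrix(); c=p+M[:,2]*.0054; ex,ey=M[:,0],-M[:,1]
D=[c-ex*.0359+ey*.0159*k for k in range(3,-4,-1)]
print(p.round(4)); P=proj(f,D);print(P.round(1).tolist());a,b=P.min(0).astype(int)-9,P.max(0).astype(int)+9; T=dots(f["frame"],a[0],a[1],b[0],b[1],12);print(T.tolist())
for k,u in enumerate(P):
    for t in T:
        if np.hypot(*(t[:2]-u))<2: X=onz(f,[t[:2]],c[2])[0]; print(k,((X-D[k])*1000).round(1))
E
```

```text
[ 0.6945 -0.041   0.1353]
[[181.7, 144.5], [188.6, 144.0], [195.5, 143.6], [202.4, 143.2], [209.3, 142.8], [216.2, 142.4], [223.1, 141.9]]
[[202.0, 142.9, 10.0], [209.5, 141.6, 4.0], [216.0, 142.0, 9.0], [223.0, 141.8, 10.0], [195.2, 143.2, 8.0], [193.7, 148.4, 13.0], [172.0, 152.0, 1.0]]
2 [0.9 0.7 0.1]
3 [0.6 0.9 0.1]
4 [ 2.7 -0.5  0.2]
5 [0.8 0.4 0.2]
6 [0.3 0.1 0.3]
```

>>> servo_tool:
  plan:
    - [2.5,-0.05,0.03,0.2,0,0,0]
    - [2.5,-0.05,0.03,0.5,0,0,0]
    - [2.5,-0.05,0.03,0.8,0,0,0]
    - [2.5,-0.05,0.03,1.1,0,0,0]
    - [2.5,-0.05,0.03,1.3,0,0,0]
    - [2.5,-0.05,0.03,1.5,0,0,0]
    - [2.5,-0.05,0.03,1.5,0,0,0]

```text
clock: 25.45
position: [0.6937, -0.0413, 0.1196]
tool_rot: [-3.139, -0.003, 0.073]
force: [0.2, 0.1, -2.3]
grip_width: 0.0335
finger_force: 60.1
```

```bash
python3 avg.py
```

```text
[ 0.6939 -0.0413  0.1199] [180.14  -0.2    4.19] [ 0.  -0.8 -1.6] [ 0.03 -0.01  0.03] 60.113777071237564 0.033 25.65
```

>>> servo_tool:
  plan:
    - [2.5,0,0,0.3,0,0,0]
    - [2.5,0,0,0.6,0,0,0]
    - [2.5,0,0,0.9,0,0,0]
    - [2.5,0,0,1.2,0,0,0]
    - [2.5,0,0,1.5,0,0,0]
    - [2.5,0,0,1.8,0,0,0]
    - [2.5,0,0,1.8,0,0,0]

```text
clock: 26.35
position: [0.6937, -0.0412, 0.1014]
tool_rot: [-3.139, -0.003, 0.073]
force: [-0.6, -0.5, -1.7]
grip_width: 0.0332
finger_force: 60.1
```

```bash
python3 avg.py
```

```text
[ 0.6939 -0.0412  0.1019] [180.14  -0.2    4.18] [-0.1  0.2 -1.2] [-0.04  0.    0.08] 60.113870948553085 0.0331 26.55
```

>>> servo_tool:
  plan:
    - [2.5,0,0,0.3,0,0,0]
    - [2.5,0,0,0.6,0,0,0]
    - [2.5,0,0,0.8,0,0,0]
    - [2.5,0,0,0.95,0,0,0]
    - [2.5,0,0,1.05,0,0,0]
    - [2.5,0,0,1.15,0,0,0]
    - [2.5,0,0,1.15,0,0,0]

```text
clock: 27.25
position: [0.6939, -0.0412, 0.0903]
tool_rot: [-3.139, -0.003, 0.073]
force: [-0.7, 0.3, -2.3]
grip_width: 0.0332
finger_force: 60.1
```

```bash
python3 avg.py
```

```text
[ 0.694  -0.0412  0.0905] [180.14  -0.2    4.19] [ 0.4 -0.1 -1.7] [ 0.01  0.06 -0.03] 60.11396571993828 0.0335 27.45
```

>>> servo_tool:
  plan:
    - [2.5,0,0,0.1,0,0,0]
    - [2.5,0,0,0.2,0,0,0]
    - [2.5,0,0,0.25,0,0,0]
    - [2.5,0,0,0.25,0,0,0]

```text
clock: 27.85
position: [0.6941, -0.0411, 0.0885]
tool_rot: [-3.139, -0.004, 0.073]
force: [-2.4, 1.1, 7.2]
grip_width: 0.0329
finger_force: 61.2
```

```bash
python3 avg.py
```

```text
[ 0.6941 -0.0412  0.0885] [180.14  -0.23   4.19] [-3.   0.9  7.6] [-0.3   0.77 -0.1 ] 61.20371416211128 0.0332 28.05
```

Contact came at the expected seated height (0.0885 m), with 7.6 N upward. Releasing.

>>> servo_tool:
  plan:
    - [3.6,0,0,-0.05,0,0,0]
    - [4.5,0,0,-0.1,0,0,0]
    - [6,0,0,-0.1,0,0,0]
    - [8,0,0,-0.1,0,0,0]
    - [8.5,0,0,-0.1,0,0,0]
    - [8.5,0,0,-0.1,0,0,0]
    - [8.5,0,0,-1,0,0,0]
    - [8.5,0,0,-3,0,0,0]
    - [8.5,0,0,-6,0,0,0]
    - [8.5,0,0,-9,0,0,0]

```text
clock: 29.05
position: [0.6935, -0.0415, 0.1795]
tool_rot: [-3.139, -0.003, 0.073]
force: [-0.6, -0.1, -0.7]
grip_width: 0.0852
finger_force: 0.0
```

>>> servo_tool:
  plan:
    - [8.5,0,0,-2,0,0,0]
    - [8.5,-3,1,-4,0,0,0]
    - [8.5,-7,3,-4,0,0,0]
    - [8.5,-11,7,-4,0,0,0]
    - [8.5,-15,11,-4,0,0,0]
    - [8.5,-18,15,-4,0,0,0]
    - [8.5,-20,19,-4,0,0,0]
    - [8.5,-20,23,-4,0,0,0]
    - [8.5,-20,23,-4,0,0,0]

```text
clock: 29.95
position: [0.5089, -0.2921, 0.2177]
tool_rot: [3.141, -0.004, 0.066]
force: [0.4, 1.3, -0.3]
grip_width: 0.0853
finger_force: 0.0
```

```bash
python3 - <<'E'
from h import *
f=grab("top","t12");g=grab("scene","s12"); p,_,s=state(); print(p,s["force"],s["grip_width"])
y=np.radians(4.3);o=np.array([.6945,-.0403]);ex=np.array([np.cos(y),np.sin(y),0]);ey=np.array([-ex[1],ex[0],0]);c=np.array([*o,.083])
D=np.array([c+sx*ex*.0359+ey*.0159*k for sx in(1,-1) for k in range(3,-4,-1)])
for F,th,n in((f,12,"T"),(g,15,"S")):
    P=proj(F,D);a,b=P.min(0).astype(int)-8,P.max(0).astype(int)+8;T=dots(F["frame"],a[0],a[1],b[0],b[1],th)[:,:2]
    for k,u in enumerate(P):
        d=T-u;i=np.argmin(np.hypot(*d.T))
        if np.hypot(*d[i])<2.5: print(n,k,u.round(1),d[i].round(1))
E
```

```text
[ 0.51054428 -0.28660117  0.21712665] [ 0.28760564  0.37994981 -0.36447302] 0.08485703784237032
T 0 [183.4 121.3] [-0.1 -0.2]
T 1 [189.9 120.9] [ 0.  -0.3]
T 2 [196.3 120.5] [ 0.2 -0.5]
T 3 [202.7 120.1] [ 0.3 -0.1]
T 4 [209.2 119.7] [ 0.  -0.5]
T 5 [215.6 119.3] [ 0.4 -0.3]
T 6 [222.1 118.9] [0.4 0. ]
T 7 [184.6 149.6] [ 0.1 -0.3]
T 8 [191.1 149.1] [-0.  -0.1]
T 9 [197.6 148.7] [-0.  -0.2]
T 10 [204.2 148.3] [-0.1 -0.2]
T 11 [210.7 147.9] [0.3 0.1]
T 12 [217.2 147.5] [ 0.1 -0.3]
T 13 [223.7 147.1] [ 0.3 -0.1]
S 4 [294.6 164.9] [0.4 0.1]
S 8 [264.6 164.5] [ 0.4 -0.5]
S 9 [267.7 166.2] [ 0.3 -0.2]
S 10 [271.  167.9] [0.5 0.1]
S 13 [281.2 173.3] [ 0.8 -0.3]
```

```bash
python3 - <<'E'
from h import *
a=cv2.imread("pics/t12.png")[95:225,145:275];b=cv2.imread("pics/s12.png")[130:260,200:330]
cv2.imwrite("pics/c12.png",np.hstack([cv2.resize(k,(400,400),interpolation=cv2.INTER_CUBIC) for k in(a,b)]))
E
```

```text
(no output)
```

View pics/c12.png

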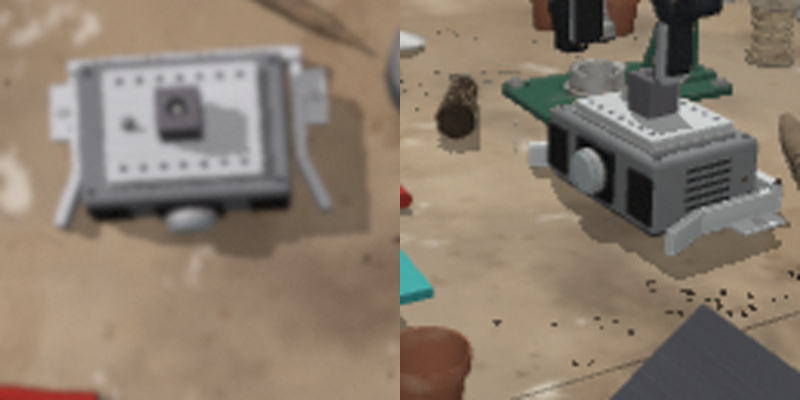

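The plate lies flat on the unit with the shaft in the hub (top crop (178,108)) and the pin through the eye (128,125). The unit stands against the stop. Handing in.

```bash
python3 -c "
from workcell import bot; print(bot.job_done())"
```

```text
the job is handed in; nothing more can be done
None
```

The job is handed in at about 30 s of the 72 s: the unit was walked home against the back stop, and the seed plate lies flat over the shaft and pin, released; the last pushes pressed the corner pads at up to about 53 N against the stop.

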